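# Brush the offcuts out of the fruit slicer

## Task

Clear the fruit slicer: slide its carriage all the way back to the closed end of the bed, then take the brush and sweep every pineapple offcut along the bed, over the open end, into the catch pan, without touching the offcuts with the gripper (there is a blade in the bed). When the bed is clear, leave the carriage back and stand the brush on its bristles on the table, clear of the slicer, and leave the bottle, spice jar, lemon and tub standing where they are.

Things in the scene. Friction and masses are not known exactly. Their poses are not given: they have to be found in the camera images.
- slicer: hand slicer, steel, 150 mm wide (x), 440 mm long (y) with pan, fixed; origin on the table. Bed: level plate 58 mm up, y -203 mm (closed end) to +110 mm (open end), x -65 to +65 mm between side plates 10 mm thick with guide rods, tops 30 mm above the bed (end blocks 33 mm). A flush blade crosses it near the open end. Dial, radius 19 mm, 17 mm out of the -x side at y +55 mm, below bed level
- lip (a point): middle of the edge of the bed's open end, at bed height; axes as the slicer's, the sweep goes along +y. Two blade clamps stand on the bed against its side plates from 42 to 6 mm before this edge, tapered on the side that the sweep comes from: they narrow the way out to 110 mm, are 16 mm high, 24 mm with their black nuts
- pan_floor (a point): middle of the catch pan's inner floor, 4 mm above the table, just past the lip; axes as the slicer's. The pan is steel, open-topped, inside 136 mm along x and 116 mm along y, its rim 49 mm above the table
- carriage (a joint): travel in m of the white carriage on the slicer's rods: 0 = against the closed end, grows toward the open end (slicer +y), at most 0.20; at 0 it covers the bed from y -198 to -132 mm. Plate 166 x 66 x 10 mm, underside 35 mm above the bed: offcuts pass below it, the brush does not. It stays where left; about 2 N slide it
- carriage_knob (a point): middle of the head of the black grip knob on the carriage: a vertical round knob, head 32 mm across from 6 mm below this point to 11 mm above it, neck 20 mm across below; 135 mm above the table, 32 mm above the carriage plate
- brush: wooden hand brush, 0.16 kg, standing on its bristles; origin under the middle of the bristles, x along the head away from the handle, z up. Stiff bristles 74 mm (x) x 23 mm (y), 43 mm high; above them a wooden stock 78 x 26 mm, 42 to 62 mm high; the handle, 15 to 25 mm wide, 15 mm thick, runs from the stock to x = -149 mm, 45 to 63 mm high
- brush_handle (a point): point in the middle of the brush's handle, 105 mm behind the middle of the head, 55 mm above the bristle tips
- offcut_1: loose pineapple offcut lying flat on the bed: a wedge of yellow flesh with brown knobbly rind on one side, about 29 x 33 mm across and 18 mm high, 18 g; origin in the middle of its underside
- offcut_2: loose pineapple offcut lying flat on the bed: a wedge of yellow flesh with brown knobbly rind on one side, about 24 x 31 mm across and 21 mm high, 18 g; origin in the middle of its underside
- offcut_3: loose pineapple offcut lying flat on the bed: a wedge of yellow flesh with brown knobbly rind on one side, about 24 x 32 mm across and 16 mm high, 18 g; origin in the middle of its underside
- offcut_4: loose pineapple core stub standing on the bed: a pale yellow round plug 26 mm across and 18 mm high, 18 g; origin in the middle of its underside
- offcut_5: loose pineapple core stub standing on the bed: a pale yellow round plug 24 mm across and 21 mm high, 18 g; origin in the middle of its underside
- offcut_6: loose pineapple offcut lying flat on the bed: a wedge of yellow flesh with brown knobbly rind on one side, about 26 x 33 mm across and 19 mm high, 18 g; origin in the middle of its underside
- sauce_bottle: white plastic sauce bottle with a blue cap, 48 x 79 x 186 mm, stands behind the slicer; origin in the middle of its underside; leave alone
- spice_jar: spice jar with a red cap, 45 mm across, 106 mm high, stands behind the slicer; origin in the middle of its underside; leave alone
- lemon: whole lemon 71 x 53 x 51 mm, on the table by the slicer's closed end; origin in the middle of its underside; leave alone
- tub: small closed yoghurt tub, 72 mm across and 71 mm high, in front of the slicer; origin in the middle of its underside; leave alone

How it is judged:
By the outcome, as a careful person would: the job done as asked, in the order asked, and still so for the second after the job is handed in, with the robot touching nothing.
It also fails if it takes over 58 s, if anything falls off the work surface, if the arm or the gripper's body presses on something with over 40 N, if the wrist force passes 120 N, or if a joint passes its speed limit or range.

## Robot

A 7-joint arm with a two-finger parallel gripper is mounted at the origin on a cart in front of the work surface, level with it; the furniture and walls round the work are solid. World frame = base frame: x ahead of the robot, y to its left, z up, the work surface at z = 0. Lengths are in mm, angles in rad, forces in N, time in s.
With the tool pointing down it reaches from about 400 to 900 mm from the base axis. Payload 5.6 kg.
Tool frame: the origin (TCP) lies midway between the tips of the shut fingers; the grasp point (between the pads) lies 19 mm behind it; x points along the fingers, y is the direction in which the jaws open and shut, and the axes are right-handed (so a half turn about x gives the same grasp; the last joint's range is limited). The gripper opens to 92 mm and grips with 3 to 60 N. Pads are 20 mm wide; open, the fingers measure 128 mm over their backs; the gripper's body (75 mm by 189 mm) begins 69 mm behind the grasp point.
Start: joints at [1.257, 0.468, -0.012, 1.603, 0.006, 1.071, -0.056], TCP at [173.834, -626.331, 214.592] pointing down, gripper open.
Joint ranges: [-2.53, 2.53], [-0.31, 2.02], [-1.57, 1.55], [0.28, 2.44], [-1.29, 4.43], [0.15, 1.84], [-2.92, 2.92]. Speed limits (rad/s): [2.57, 2.57, 3.14, 3.14, 3.14, 3.14, 3.14].

## Interface

Orientations are given as a rotation vector (axis times angle).
In Python, from cell import robot, grip, kin, viewer gives the robot as it stands. Calls block until the motion is done:
- robot.movep(position, orientation): joint-space move of the TCP to a pose.
- robot.servo_line(position, feed=150, rotation=None): straight line of the TCP; rotation=None keeps the orientation; feed is the mean speed in mm/s.
- robot.goto_joints(angles): joint-space move.
- grip(opening, newtons=None): opening from 0.0 (shut) to 1.0 (fully open); newtons is the grip in N (None keeps the last); returns when the fingers have stopped.
- robot.hold(seconds).
- kin.ik(position, orientation): joint angles nearest the present ones, or None.
- robot.observe(): the state.
- viewer.read_camera(name): name is "side" or "top"; returns the picture (480x640x3 uint8, red, green, blue); there is no depth.
- viewer.camera_info(name): a dict with "camera_matrix" (3x3 intrinsics, pixels), "k1" (the pictures are not rectified: a ray, as slopes to the right and down, at radius r is drawn at 1 + k1 r^2 times it, then the intrinsics apply), "R" (3x3) and "t" (3): a world point X has camera coordinates R X + t. Camera axes: x right, y down, z forward; pixel columns grow to the right and rows downward; lengths in mm; the calibration is good to about 2 mm. A picture is of the moment at which its call begins. camera_info takes no time and is no camera call.
A pose or a line that the arm cannot do raises robot.IKError and nothing moves.
- robot.job_done(): hands the job in, once; it reports no verdict.
Trained networks look in the newest picture that a camera, given by its name, has taken for a name from the list of things; names that differ only in an ending like _2 or _b are one class to them, and where a whole thing is asked for, a point or a joint stands for the part that bears it (a point fixed in the world has none). Each returns a list of dicts, best first, with "confidence" (0 to 1); they miss things now and then, are a little off and sometimes report something else, mostly with a low value. They report only what shows in the picture. A call takes as long as a camera call.
- viewer.silhouettes(name, camera): "mask" (480x640 bool, what is visible of it).
- viewer.pinpoint(name, camera): "at" ([x, y, z] in mm, in the coordinates of the camera as it stood for that picture, good to about 4 mm: a listed point, or the origin of a listed thing).
The state is a dict: "t": time; "joints": joint angles; "joint_velocities": joint speeds; "joint_torque": joint torques, N m; "tcp_pos": TCP position; "tcp_rot": TCP orientation; "contact_force": force on the tool from outside, world axes, zero at the start; "wrist_torque": the same for the moment, N m; "grip_width": opening from 0.0 (shut) to 1.0 (fully open).
Only numpy, scipy, OpenCV 4.12 (cv2) and the standard library are available. Lean on these libraries where they do the work, as an engineer would, in place of code of your own. Each camera call takes 0.05 s, during which the arm holds its last target. There are 200 camera calls.

## Working session

There is one attempt and no reset: what is moved stays moved. The work goes in short steps, each a Python script; the robot and the scene stay as the last script left them, time stands still between calls to the robot, and variables do not carry over. Pictures are saved under pics/ and viewed, about 8 in all and at most 12, crops included, and the job is handed in when it is done.

```bash
mkdir -p pics; ls; cat > h.py <<'E'
import numpy as np, cv2
from cell import robot, grip, kin, viewer
from scipy.spatial.transform import Rotation as Rn
def w(cam,p):
    i=viewer.camera_info(cam); return np.array(i["R"]).T@(np.array(p)-np.array(i["t"]))
def pix(cam,X):
    i=viewer.camera_info(cam); c=np.array(i["R"])@np.array(X)+np.array(i["t"]); s=c[:2]/c[2]; s=s*(1+i["k1"]*(s@s)); K=np.array(i["camera_matrix"]); return K[:2,:2]@s+K[:2,2]
def ray(cam,uv,z):
    i=viewer.camera_info(cam); K=np.array(i["camera_matrix"]); d=np.linalg.solve(K[:2,:2],np.array(uv)-K[:2,2]); s=d.copy()
    for _ in range(20): s=d/(1+i["k1"]*(s@s))
    R=np.array(i["R"]); o=-R.T@np.array(i["t"]); v=R.T@np.r_[s,1]; return o+v*(z-o[2])/v[2]
def snap(cam,fn=None):
    im=viewer.read_camera(cam)
    if fn: cv2.imwrite("pics/"+fn,im[:,:,::-1])
    return im
def down(yaw): # tool x down, tool y (jaw axis) at yaw in the world xy plane
    y=np.array([np.cos(yaw),np.sin(yaw),0]); x=np.array([0,0,-1.]); return Rn.from_matrix(np.c_[x,y,np.cross(x,y)]).as_rotvec()
def pp(n,cam,k=1):
    return [(np.round(w(cam,d["at"]),1).tolist(),round(d["confidence"],2)) for d in viewer.pinpoint(n,cam)[:k]]
E
python3 - <<'E'
from h import *
print(robot.observe())
for c in("side","top"):
    snap(c,c+"0.png"); i=viewer.camera_info(c); print(c,np.round(-np.array(i["R"]).T@np.array(i["t"])))
    for n,k in [("slicer",1),("lip",1),("pan_floor",1),("carriage_knob",1),("brush",2),("brush_handle",2),("offcut_1",8),("offcut_4",4),("sauce_bottle",1),("spice_jar",1),("lemon",1),("tub",1)]: print(n,pp(n,c,k))
print(robot.observe()["t"])
E
```

```text
pics
{'t': 0.0, 'joints': array([ 1.25701369,  0.46841712, -0.01160485,  1.60359147,  0.0060199 ,
        1.07140769, -0.05630665]), 'joint_velocities': array([-0.00037832, -0.00013275, -0.00071757,  0.00126999,  0.00081732,
       -0.00051759, -0.00136948]), 'joint_torque': array([-6.11803571e-04, -5.20567346e+01, -1.26397616e-02, -2.43744439e+01,
       -5.65859419e-02,  1.74123805e-02,  1.47735027e-04]), 'tcp_pos': array([ 173.63998265, -625.78098013,  213.62775367]), 'tcp_rot': array([ 2.07703077,  0.28476735, -2.07782832]), 'contact_force': array([-0.13785489, -0.68981198, -0.02407496]), 'wrist_torque': array([-0.03480122,  0.02016014,  0.01316445]), 'grip_width': 0.9991587105514226}
side [287. 954. 838.]
slicer [([570.2, 94.9, 2.0], 0.75)]
lip []
pan_floor [([606.9, 257.0, 7.3], 0.74)]
carriage_knob [([574.0, 99.6, 135.2], 0.8)]
brush [([403.4, 101.2, 1.5], 0.65)]
brush_handle [([406.8, -1.3, 57.7], 0.63)]
offcut_1 [([628.2, 127.8, 56.9], 0.69), ([537.5, 148.5, 59.0], 0.6), ([571.3, 90.0, 57.2], 0.56), ([583.1, 137.6, 56.7], 0.5), ([400.0, 99.0, 1.4], 0.2)]
offcut_4 [([628.2, 1
[... 260 characters left out ...]
op [ 387.   50. 1217.]
slicer [([574.1, 97.0, 3.0], 0.97)]
lip [([598.9, 205.0, 56.5], 0.77)]
pan_floor [([610.4, 257.0, 4.8], 0.83)]
carriage_knob [([575.5, 100.4, 136.3], 0.9)]
brush [([401.3, 100.6, -0.2], 0.64)]
brush_handle [([408.9, -2.7, 57.2], 0.64)]
offcut_1 [([597.4, 44.2, 61.1], 0.72), ([622.8, 130.8, 60.3], 0.68), ([579.1, 139.1, 52.4], 0.64), ([520.2, 67.5, 53.1], 0.48), ([535.6, 148.2, 59.2], 0.42)]
offcut_4 [([597.4, 44.2, 61.1], 0.72), ([622.8, 130.8, 60.3], 0.68), ([579.1, 139.1, 52.4], 0.64), ([520.2, 67.5, 53.1], 0.48)]
sauce_bottle [([703.9, 59.1, 2.5], 0.8)]
spice_jar [([728.3, 165.1, 1.4], 0.63)]
lemon [([400.4, -141.1, 0.8], 0.87)]
tub [([442.4, 343.3, 1.4], 0.73)]
1.3
```

```bash
python3 -c "
import cv2,numpy as np
a=cv2.imread('pics/side0.png');b=cv2.imread('pics/top0.png');print(a.shape)"
```

```text
(480, 640, 3)
```

View pics/side0.png

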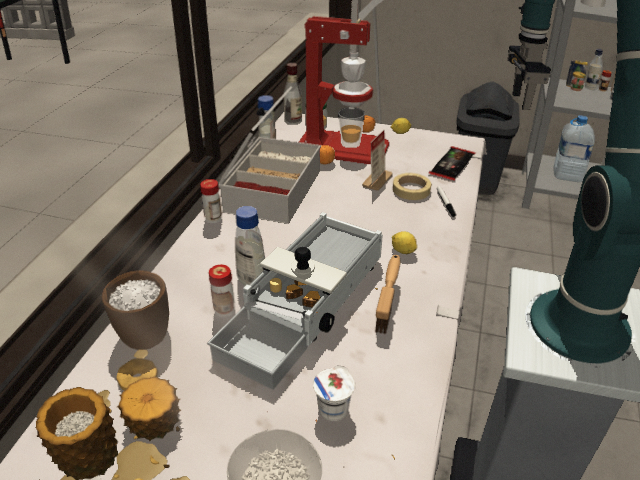

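View pics/top0.png

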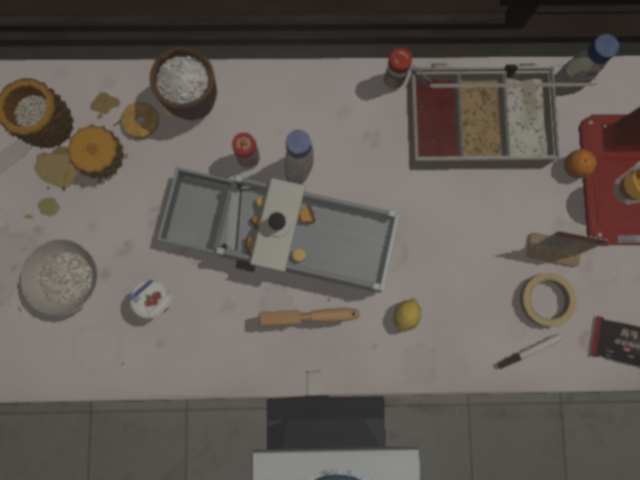

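```bash
cat >> h.py <<'E'
YAW=-0.226; O=np.array([572.3,96.5,0]); RS=Rn.from_euler('z',YAW).as_matrix()
def S(x,y,z): return O+RS@np.array([x,y,z],float)     # slicer -> world
def L(p): return RS.T@(np.array(p)-O)                  # world -> slicer
def best(p,yaw):
    q0=robot.observe()["joints"]; c=[]
    for k in(0,np.pi,-np.pi):
        q=kin.ik(p,down(yaw+k))
        if q is not None: c.append((np.abs(np.array(q)-q0).max(),yaw+k,np.round(q,2)))
    return min(c,key=lambda a:a[0]) if c else None
def F(): return np.round(robot.observe()["contact_force"],1)
E
python3 - <<'E'
from h import *
print([np.round(ray("top",u,0)) for u in[(580,115),(580,240)]])
for n,p in dict(k=S(0,4,116),k0=S(0,-165,116),br=(408,-2,36),sw=S(-130,-100,98),sw2=S(-80,-100,98),e=S(-125,130,98)).items():
    for y in(YAW+np.pi/2,1.62+np.pi/2): print(n,round(y,2),best(p,y))
robot.movep([450,-250,300],down(YAW+np.pi/2+(np.pi if abs(best([450,-250,300],YAW+np.pi/2)[1]-YAW-np.pi/2)>2 else 0)))
print(robot.observe()["t"],best(S(0,4,116),YAW+np.pi/2))
E
```

```text
[array([ 812., -522.,    0.]), array([ 550., -502.,    0.])]
k 1.34 (np.float64(0.8859114386572691), 1.3447963267948966, array([ 0.37,  0.63, -0.81,  1.81,  0.56,  0.94,  0.66]))
k 3.19 (np.float64(0.9160997092079528), 6.33238898038469, array([ 0.34,  0.62, -0.77,  1.81,  0.52,  0.93, -0.61]))
k0 1.34 (np.float64(1.0684373899983988), 1.3447963267948966, array([ 0.62,  0.53, -0.72,  1.92,  0.45,  0.86,  1.01]))
k0 3.19 (np.float64(0.7174850581036105), 6.33238898038469, array([ 0.54,  0.49, -0.61,  1.92,  0.37,  0.83, -0.22]))
br 1.34 (np.float64(0.7503856274098265), 1.3447963267948966, array([ 0.55,  0.5 , -0.72,  2.26,  0.62,  0.58,  0.69]))
br 3.19 (np.float64(0.7662177049017425), 0.04920367320510355, array([ 0.49,  0.48, -0.66,  2.26,  0.56,  0.56, -0.55]))
sw 1.34 (np.float64(1.114427221566291), 1.3447963267948966, array([ 0.79,  0.56, -1.13,  2.18,  0.7 ,  0.84,  0.56]))
sw 3.19 (np.float64(0.9903336909177639), 6.33238898038469, array([ 0.7 ,  0.49, -1.  ,  2.18,  0.6 ,  0.78, -0.64]))
sw2 1.34 (np.float64(0.8927862009391967), 1.3447963267948966, array([ 0.63,  0.53, -0.9 ,  2.08,  0.58,  0.81,  0.72]))
sw2 3.19 (np.float64(0.7490992173818743), 6.33238898038469, array([ 0.53,  0.47, -0.76,  2.08,  0.47,  0.76, -0.48]))
e 1.34 (np.float64(1.0740393807332296), 1.3447963267948966, array([ 0.18,  0.67, -0.97,  1.92,  0.7 ,  0.93,  0.22]))
e 3.19 (np.float64(1.113764489553204), 6.33238898038469, array([ 0.14,  0.64, -0.9 ,  1.92,  0.64,  0.9 , -1.04]))
3.0333 (np.float64(0.8618141494515668), 4.48638898038469, array([ 0.08,  0.52, -0.41,  1.83,  0.26,  0.85, -2.25]))
```

```bash
python3 - <<'E'
from h import *
k=np.array([574.8,100.,0]); print(L(k)); 
a=best(S(0,4,200),YAW+np.pi/2)[1]
robot.movep(k+[0,0,215],down(a)); robot.servo_line(k+[0,0,118]); print(F())
grip(0.0,10); o=robot.observe(); print(o["t"],o["grip_width"]*92,F(),o["tcp_pos"])
p=np.array(o["tcp_pos"]); l=L(p)
target=S(l[0],-160,l[2]); robot.servo_line(target,feed=140); print(F(),L(robot.observe()["tcp_pos"]))
fy0=(RS.T@robot.observe()["contact_force"])[1]
for i in range(14):
    target=S(l[0],-160-1.5*(i+1),l[2]); robot.servo_line(target,feed=30)
    f=(RS.T@robot.observe()["contact_force"])[1]; 
    if abs(f-fy0)>8: break
o=robot.observe(); print(i,f,fy0,L(o["tcp_pos"]),o["grip_width"]*92,o["t"])
E
```

```text
[1.65214263 3.97119941 0.        ]
[-0.6 -0.8 -0.3]
6.1917 30.91846659515543 [ 1.1  1.9 -0.3] [574.86960411 100.52716253 118.01179622]
[-5.6 -0.2  5.2] [  -0.59640899 -162.70828507  117.87849691]
4 7.194331956340041 -1.419789681231865 [  -0.59242609 -165.78120461  117.90327205] 30.793431139288664 8.7667
```

```bash
python3 - <<'E'
from h import *
grip(1.0); p=robot.observe()["tcp_pos"]; robot.servo_line(np.array(p)+[0,0,90],feed=300)
for k in range(-3,4):
    th=1.62+np.pi/2+k*np.pi
    print(round(th,2),[None if q is None else (round(q[0],2),round(q[2],2),round(q[6],2)) for q in (kin.ik(P,down(t)) for P,t in [((408,-2,36),th),(S(-130,-100,98),YAW-1.62+th),(S(-80,-100,98),YAW-1.62+th),(S(-125,130,98),YAW-1.62+th)])])
a=best([430,-80,200],1.62+np.pi/2); print(a)
E
```

```text
-6.23 [(np.float64(0.49), np.float64(-0.66), np.float64(-0.55)), (np.float64(0.26), np.float64(-0.46), np.float64(-2.15)), (np.float64(0.26), np.float64(-0.43), np.float64(-2.13)), (np.float64(-0.15), np.float64(-0.5), np.float64(-2.63))]
-3.09 [(np.float64(-0.45), np.float64(0.43), np.float64(-2.81)), (np.float64(0.72), np.float64(-1.02), np.float64(0.64)), (np.float64(0.7), np.float64(-1.0), np.float64(0.65)), (np.float64(0.21), np.float64(-1.01), np.float64(0.19))]
0.05 [(np.float64(0.49), np.float64(-0.66), np.float64(-0.55)), (np.float64(0.26), np.float64(-0.46), np.float64(-2.15)), (np.float64(0.26), np.float64(-0.43), np.float64(-2.13)), (np.float64(-0.15), np.float64(-0.5), np.float64(-2.63))]
3.19 [(np.float64(-0.45), np.float64(0.43), np.float64(-2.81)), (np.float64(0.72), np.float64(-1.02), np.float64(0.64)), (np.float64(0.7), np.float64(-1.0), np.float64(0.65)), (np.float64(0.21), np.float64(-1.01), np.float64(0.19))]
6.33 [(np.float64(0.49), np.float64(-0.66), np.float64(-0.55)), (np.float64(0.26), np.float64(-0.46), np.float64(-2.15)), (np.float64(0.26), np.float64(-0.43), np.float64(-2.13)), (np.float64(-0.15), np.float64(-0.5), np.float64(-2.63))]
9.47 [(np.float64(-0.45), np.float64(0.43), np.float64(-2.81)), (np.float64(0.72), np.float64(-1.02), np.float64(0.64)), (np.float64(0.7), np.float64(-1.0), np.float64(0.65)), (np.float64(0.21), np.float64(-1.01), np.float64(0.19))]
12.62 [(np.float64(0.49), np.float64(-0.66), np.float64(-0.55)), (np.float64(0.26), np.float64(-0.46), np.float64(-2.15)), (np.float64(0.26), np.float64(-0.43), np.float64(-2.13)), (np.float64(-0.15), np.float64(-0.5), np.float64(-2.63))]
(np.float64(1.0395723763421374), 3.1907963267948967, array([-0.29,  0.12,  0.43,  2.14, -0.06,  0.9 , -2.92]))
```

```bash
python3 - <<'E'
from h import *
robot.movep([410,-90,230],down(0.05))
for c in("side","top"):
    snap(c,c+"1.png")
    for n,k in [("slicer",1),("lip",1),("pan_floor",1),("carriage_knob",1),("brush",1),("brush_handle",1),("offcut_1",8)]: print(n,[(x,np.round(L(x),0).tolist(),cc) for x,cc in pp(n,c,k)])
print(robot.observe()["t"], robot.observe()["joints"].round(2))
a=cv2.imread("pics/side1.png")[200:400,200:460]; b=cv2.imread("pics/top1.png")[150:350,150:410]
cv2.imwrite("pics/c1.png",np.hstack([cv2.resize(a,(400,308)),cv2.resize(b,(400,308))]))
E
```

```text
slicer [([570.4, 95.2, -0.9], [-2.0, -2.0, -1.0], 0.82)]
lip [([600.6, 203.3, 59.7], [4.0, 110.0, 60.0], 0.91)]
pan_floor [([608.6, 254.7, 4.4], [-0.0, 162.0, 4.0], 0.94)]
carriage_knob [([534.9, -66.8, 133.0], [0.0, -168.0, 133.0], 0.82)]
brush [([400.6, 99.8, -0.1], [-168.0, -35.0, -0.0], 0.72)]
brush_handle [([408.8, -2.1, 56.6], [-137.0, -133.0, 57.0], 0.76)]
offcut_1 [([601.6, 47.8, 60.5], [39.0, -41.0, 60.0], 0.77), ([536.1, 151.1, 59.4], [-48.0, 45.0, 59.0], 0.71), ([520.8, 63.6, 60.1], [-43.0, -44.0, 60.0], 0.65), ([582.1, 137.5, 59.2], [0.0, 42.0, 59.0], 0.51), ([572.1, 96.4, 56.8], [-0.0, -0.0, 57.0], 0.5), ([622.8, 131.3, 55.1], [41.0, 45.0, 55.0], 0.45)]
slicer [([571.3, 95.6, 0.7], [-1.0, -1.0, 1.0], 0.76)]
lip [([598.0, 203.3, 58.5], [1.0, 110.0, 58.0], 0.73)]
pan_floor [([610.2, 255.7, 5.3], [1.0, 164.0, 5.0], 0.6)]
carriage_knob [([534.5, -68.3, 136.5], [0.0, -169.0, 136.0], 0.77)]
brush [([401.8, 101.7, 2.7], [-167.0, -33.0, 3.0], 0.63)]
brush_handle [([410.1, -2.8, 60.6], [-136.0, -133.0, 61.0], 0.72)]
offcut_1 [([620.3, 129.6, 56.4], [39.0, 43.0, 56.0], 0.7), ([575.1, 92.7, 64.7], [4.0, -3.0, 65.0], 0.64), ([536.7, 147.2, 58.3], [-46.0, 41.0, 58.0], 0.62), ([596.3, 47.3, 59.1], [34.0, -43.0, 59.0], 0.6), ([581.8, 139.2, 55.3], [-0.0, 44.0, 55.0], 0.58), ([519.7, 67.1, 58.6], [-45.0, -40.0, 59.0], 0.42)]
12.7333 [ 0.85  0.12 -0.75  2.08  0.1   0.98  0.1 ]
```

View pics/c1.png

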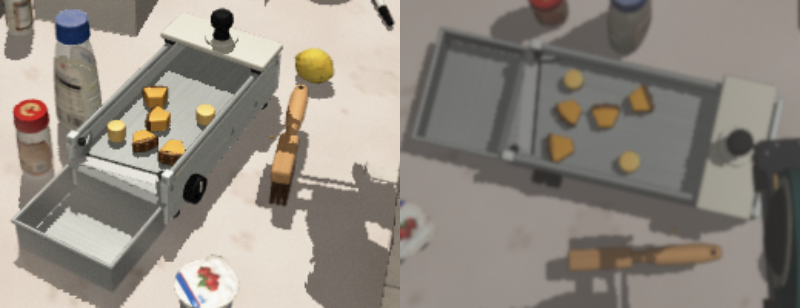

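```bash
cat >> h.py <<'E'
G=95.; H=39.; TH=YAW-np.pi/2   # grip distance behind head, TCP above tips, jaw yaw in sweep
def head(x,y,tip,dyaw=0): return S(x-G*np.cos(dyaw),y-G*np.sin(dyaw),58+tip+H)
E
python3 - <<'E'
from h import *
th=1.643-np.pi/2
grip(0.45); p=np.array([408.3,5.9,0])
robot.movep(p+[0,0,150],down(th)); robot.servo_line(p+[0,0,H],feed=120); print(F())
grip(0,55); o=robot.observe(); print(o["t"],o["grip_width"]*92,F(),o["tcp_pos"])
robot.servo_line(p+[0,0,H+120],feed=250); o=robot.observe(); print(F(),o["wrist_torque"])
robot.movep(head(-27,-92,70),down(TH)); print(robot.observe()["t"],robot.observe()["joints"].round(2))
for c in("side","top"):
    snap(c,c+"2.png")
    for n in("brush","brush_handle"): print(c,n,[(x,L(x).round().tolist(),k) for x,k in pp(n,c)])
E
```

```text
[-0.2  0.3 -0.3]
15.6417 23.864945132038645 [ 0.7 -0.9  2. ] [408.6619268    5.62375511  39.30735595]
[-0.5  0.6 -2.6] [-0.19166744 -0.06825262  0.00466953]
17.8833 [ 0.3   0.21 -0.5   2.13  0.14  0.83 -2.08]
side brush [([522.9, 13.0, 125.3], [-29.0, -92.0, 125.0], 0.96)]
side brush_handle [([426.5, 40.2, 184.0], [-129.0, -88.0, 184.0], 0.86)]
top brush [([523.5, 11.0, 128.1], [-28.0, -94.0, 128.0], 0.7)]
top brush_handle [([538.4, 147.9, 58.1], [-45.0, 42.0, 58.0], 0.69)]
```

View pics/side2.png

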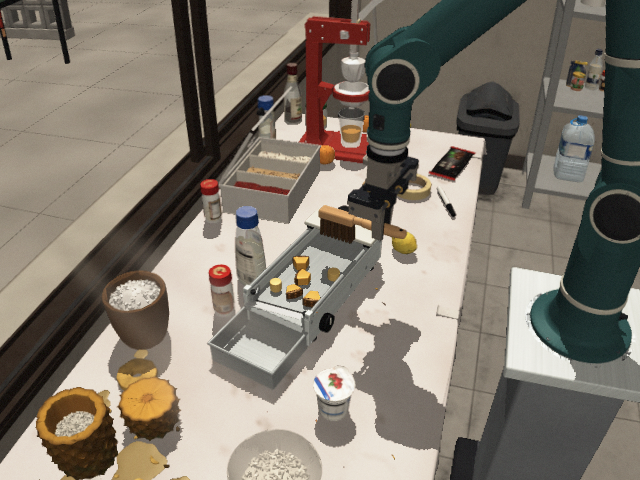

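```bash
cat >> h.py <<'E'
def sweep(path,tip=2,feed=110,final=140):
    for i,(x,y) in enumerate(path):
        robot.servo_line(head(x,y,tip),feed=feed); print((x,y),F())
def look(tag):
    for c in("side","top"):
        snap(c,c+tag+".png"); print(c,[(L(x).round().tolist(),k) for x,k in pp("offcut_1",c,8)])
    a=cv2.imread(f"pics/side{tag}.png")[200:400,200:460]; b=cv2.imread(f"pics/top{tag}.png")[150:350,150:410]
    cv2.imwrite(f"pics/c{tag}.png",np.hstack([cv2.resize(a,(400,308)),cv2.resize(b,(400,308))])); print(robot.observe()["t"])
E
python3 - <<'E'
from h import *
robot.servo_line(head(-26,-92,2),feed=150); print(F())
sweep([(-26,35),(-14,56),(-14,138)])
robot.servo_line(head(-14,138,45),feed=250)
robot.servo_line(head(27,-92,45),feed=400)
look("3")
E
```

```text
[ 0.3 -0.6 -2. ]
(-26, 35) [-0.1  0.1 -0.9]
(-14, 56) [-1.7 -0.3 -1. ]
(-14, 138) [ 1.4 -0.5 -1.3]
side [([22.0, 137.0, 1.0], 0.78), ([5.0, 182.0, 23.0], 0.76), ([-44.0, 160.0, 21.0], 0.73), ([-14.0, 146.0, 15.0], 0.65), ([40.0, -42.0, 60.0], 0.61), ([44.0, 45.0, 56.0], 0.51)]
top [([23.0, 140.0, 4.0], 0.66), ([41.0, 46.0, 60.0], 0.65), ([34.0, -43.0, 59.0], 0.56), ([-43.0, 158.0, 24.0], 0.49), ([-16.0, 152.0, 16.0], 0.47), ([6.0, 180.0, 20.0], 0.45)]
22.6083
```

View pics/c3.png

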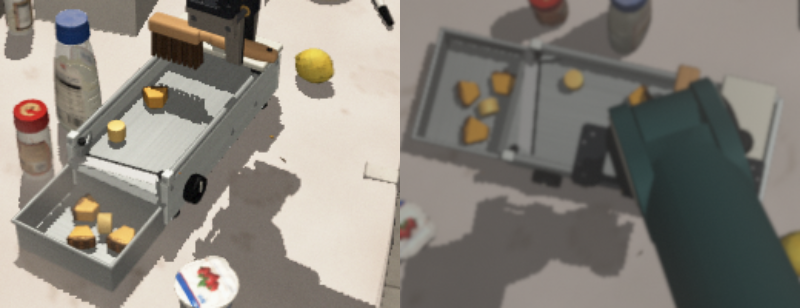

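Four are in the pan, two remain on the +x side. Second pass on that side.

```bash
python3 - <<'E'
from h import *
robot.servo_line(head(26,-92,2),feed=150); print(F())
sweep([(26,35),(15,56),(15,138)])
robot.servo_line(head(15,138,50),feed=250)
robot.movep(head(-150,-40,60),down(TH))
look("4")
for c in("side","top"):
    for n in("carriage_knob","brush","tub","lemon"): print(c,n,[(x,L(x).round().tolist(),k) for x,k in pp(n,c)])
E
```

```text
[-2.4  0.3  2.3]
(26, 35) [-2.4 -0.1  1.1]
(15, 56) [ 0.3 -0.7  0.4]
(15, 138) [ 0.   0.1 -2.1]
side [([49.0, -14.0, 59.0], 0.73), ([41.0, 56.0, 68.0], 0.71), ([5.0, 180.0, 20.0], 0.7), ([-44.0, 160.0, 21.0], 0.59), ([-14.0, 146.0, 17.0], 0.53), ([26.0, 135.0, 1.0], 0.53), ([-182.0, 210.0, -2.0], 0.3)]
top [([27.0, 138.0, 4.0], 0.78), ([-44.0, 158.0, 22.0], 0.75), ([44.0, -12.0, 61.0], 0.69), ([4.0, 181.0, 17.0], 0.69), ([-12.0, 148.0, 16.0], 0.59), ([35.0, 58.0, 70.0], 0.46)]
27.1083
side carriage_knob [([535.2, -66.3, 134.9], [0.0, -167.0, 135.0], 0.66)]
side brush [([426.4, 89.6, 132.4], [-141.0, -39.0, 132.0], 0.71)]
side tub [([444.8, 340.8, -2.6], [-179.0, 210.0, -3.0], 0.56)]
side lemon [([572.5, 97.7, 0.4], [-0.0, 1.0, 0.0], 0.63)]
top carriage_knob [([534.6, -64.0, 139.9], [-1.0, -165.0, 140.0], 0.83)]
top brush [([424.6, 88.8, 133.5], [-142.0, -41.0, 134.0], 0.6)]
top tub [([441.1, 339.9, 0.7], [-182.0, 208.0, 1.0], 0.57)]
top lemon [([404.0, -141.9, 4.6], [-111.0, -270.0, 5.0], 0.71)]
```

View pics/c4.png

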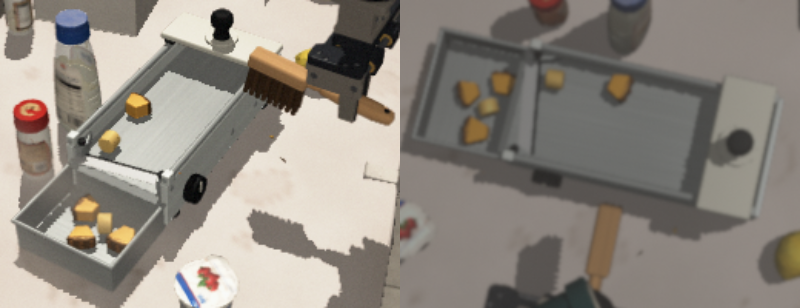

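```bash
python3 - <<'E'
from h import *
th=1.643-np.pi/2; p=np.array([408.6,5.6,0])
robot.movep(p+[0,0,120],down(th)); robot.servo_line(p+[0,0,38],feed=150); print(F())
for z in(35,32,30):
    robot.servo_line(p+[0,0,z],feed=60); f=F(); print(z,f)
    if f[2]>3: break
grip(0.45); robot.servo_line(p+[0,0,H],feed=60)
for c in("side","top"):
    snap(c,c+"5.png")
    for n in("brush","brush_handle"): print(c,n,pp(n,c))
print(robot.observe()["t"])
E
```

```text
[-0.1 -1.2 -1.1]
35 [ 1.   0.2 -1.7]
32 [-0.5 -0.9 -1.3]
30 [-0.1 -0.4 -1.1]
side brush [([399.5, 111.2, -0.7], 0.9)]
side brush_handle [([410.8, 6.8, 59.2], 0.84)]
top brush [([399.7, 109.0, -1.7], 0.95)]
top brush_handle []
31.775
```

```bash
python3 - <<'E'
from h import *
p=np.array([409.3,15.5,0])
robot.servo_line(p+[0,0,H],feed=60,rotation=down(1.66-np.pi/2))
grip(0,58); o=robot.observe(); print(o["t"],o["grip_width"]*92,F())
robot.servo_line(p+[0,0,H+110],feed=250)
robot.movep(head(14,-75,50),down(TH))
for c in("side","top"):
    snap(c,c+"6.png"); print(c,[(L(x).round().tolist(),k) for x,k in pp("brush",c)])
robot.servo_line(head(14,-75,3),feed=150); print(F())
sweep([(18,-50),(18,35),(14.5,56),(14.5,138)],tip=2.5,feed=90)
robot.servo_line(head(14,138,60),feed=250)
snap("side","side7.png"); print([(L(x).round().tolist(),k) for c in("side",) for x,k in pp("offcut_1",c,8)],pp("brush","side"),robot.observe()["t"])
cv2.imwrite("pics/c7.png",cv2.resize(cv2.imread("pics/side7.png")[200:400,200:460],(780,600)))
E
```

```text
32.5 23.805634818116093 [-0.4 -0.7  1.1]
side [([10.0, -74.0, 106.0], 0.82)]
top [([10.0, -75.0, 106.0], 0.57)]
[ 0.5 -0.  -0.8]
(18, -50) [ 0.6 -0.4 -0.9]
(18, 35) [-0.4 -0.1 -1.5]
(14.5, 56) [ 0.6  0.3 -1. ]
(14.5, 138) [ 0.  -0.5 -0.5]
[([4.0, 182.0, 23.0], 0.69), ([21.0, 136.0, 2.0], 0.6), ([-15.0, 147.0, 17.0], 0.59), ([63.0, 138.0, 23.0], 0.57), ([-180.0, 211.0, 2.0], 0.52), ([-42.0, 163.0, 24.0], 0.45)] [([613.5, 226.7, 120.0], 0.87)] 38.8833
```

View pics/c7.png

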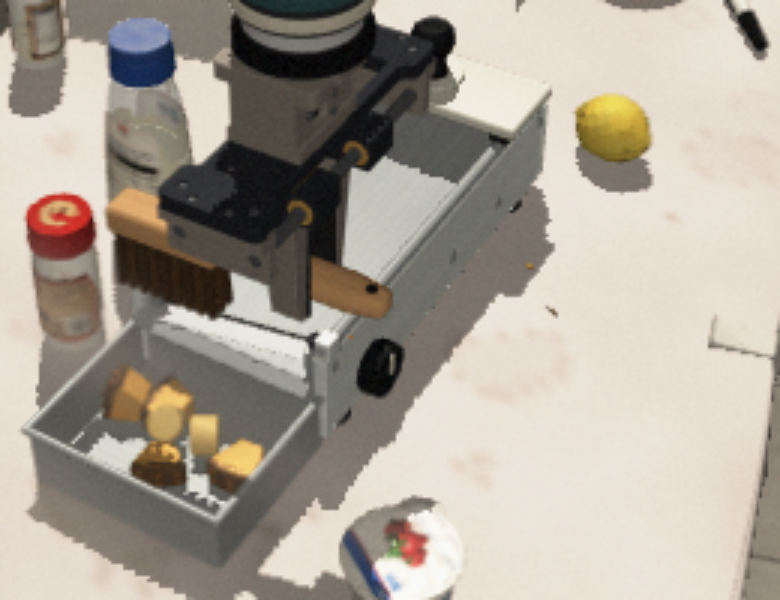

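```bash
python3 - <<'E'
from h import *
p=np.array([400,5.5,0]); th=1.66-np.pi/2
robot.movep(head(-150,-40,62),down(TH)); robot.movep(p+[0,0,130],down(th))
robot.servo_line(p+[0,0,H+3],feed=150)
for z in(40.5,39.5,38.5,37.5):
    robot.servo_line(p+[0,0,z],feed=50); f=F(); print(z,f)
    if f[2]>1.5: break
grip(0.45); robot.hold(.3)
robot.servo_line(p+[0,0,180],feed=200); robot.movep([430,-200,260],down(th))
look("8")
for c in("side","top"):
    for n in("carriage_knob","brush","brush_handle","tub","lemon","sauce_bottle","spice_jar"): print(c,n,[(x,L(x).round().tolist(),k) for x,k in pp(n,c)])
cv2.imwrite("pics/c8b.png",np.vstack([cv2.resize(cv2.imread(f"pics/{c}8.png")[s],(520,300)) for c,s in(("side",np.s_[200:400,200:460]),("top",np.s_[130:330,150:440]))]))
print(robot.observe()["t"])
E
```

```text
40.5 [-0.3 -0.4 -2.2]
39.5 [ 0.3 -0.7 -0.8]
38.5 [ 0.2 -2.9  2.5]
side [([-43.0, 162.0, 21.0], 0.76), ([62.0, 140.0, 19.0], 0.73), ([8.0, 183.0, 21.0], 0.66), ([-15.0, 145.0, 16.0], 0.63), ([26.0, 137.0, 2.0], 0.56), ([14.0, 167.0, 30.0], 0.45), ([-180.0, -38.0, -0.0], 0.32)]
top [([25.0, 136.0, 5.0], 0.71), ([-17.0, 151.0, 14.0], 0.68), ([-45.0, 158.0, 25.0], 0.66), ([0.0, 185.0, 19.0], 0.66), ([13.0, 165.0, 34.0], 0.66), ([59.0, 134.0, 20.0], 0.49)]
45.8833
side carriage_knob []
side brush [([391.0, 95.6, 1.4], [-176.0, -42.0, 1.0], 0.93)]
side brush_handle [([406.1, -3.4, 57.1], [-140.0, -135.0, 57.0], 0.86)]
side tub [([442.1, 341.3, -0.5], [-182.0, 209.0, -0.0], 0.57)]
side lemon [([402.5, -142.5, 2.8], [-112.0, -271.0, 3.0], 0.69)]
side sauce_bottle [([701.6, 59.7, -3.5], [134.0, -7.0, -4.0], 0.84)]
side spice_jar [([726.3, 162.2, 2.4], [135.0, 99.0, 2.0], 0.73)]
top carriage_knob [([532.1, -67.6, 139.4], [-2.0, -169.0, 139.0], 0.62)]
top brush [([390.4, 100.5, -0.4], [-178.0, -37.0, -0.0], 0.76)]
top brush_handle [([405.7, -1.9, 60.4], [-140.0, -133.0, 60.0], 0.88)]
top tub []
top lemon [([404.8, -142.1, 4.6], [-110.0, -270.0, 5.0], 0.93)]
top sauce_bottle [([616.3, 273.1, 18.4], [3.0, 182.0, 18.0], 0.16)]
top spice_jar [([727.1, 163.4, 2.5], [136.0, 100.0, 2.0], 0.86)]
46.5833
```

View pics/c8b.png

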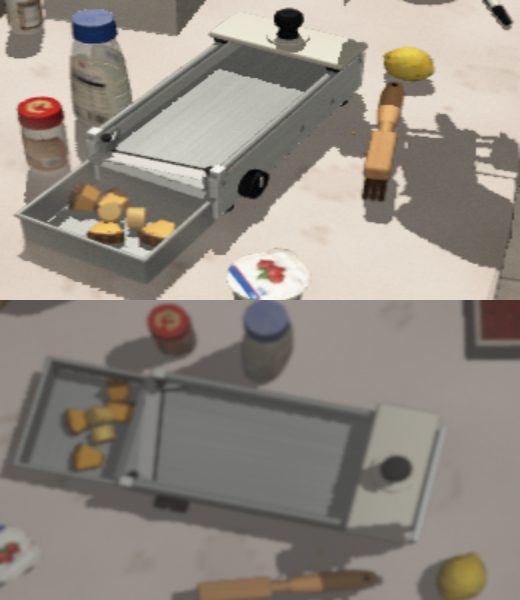

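```bash
python3 -c "
from h import *
print(robot.job_done())"
```

```text
the job is handed in; nothing more can be done
None
```

The slicer is cleared and the job is handed in, at about 46.6 s of the 58 s limit. I slid the carriage back to its stop, swept all six offcuts into the pan with the brush, and stood the brush back on the table.

**What went wrong:** on the second sweep the brush most likely caught the +x side plate as it came down and tipped up in the grip. It passed over the last two offcuts. I set the brush down, gripped it again level, and a third sweep further from that side cleared them.

**Last checks, both cameras:**
- **Offcuts:** all six are in the pan and the bed is empty.
- **Carriage:** the top camera puts the knob at y -169 mm, where fully back should be about -165; that gap is within the measuring error. The end stop was felt through the force reading when I pushed it back. The network missed the knob in the last side picture, though it is plainly visible there.
- **Brush:** it stands on its bristles in front of the slicer, with its origin at about z 0.
- **Lemon and spice jar:** both cameras put them where they started.
- **Tub and bottle:** the side camera puts them where they started. The top camera's network missed the tub and gave a false, low-confidence hit for the bottle (0.16), though both show in that picture.

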